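# Reset the swing fence of a mitre board

### The job

Loosen the clamp knob on the mitre board's swinging arm, swing the arm round until its pointer lines up with the little steel clip on the disc's rim, then retighten the knob firmly by hand without forcing it. Do not drag the arm while it is still clamped, do not shift the clip, and leave the cup, the jar and the brush alone.

Things in the scene. Friction and masses are not known exactly. Their poses are not given: they have to be found in the camera images.
- board: square plywood board 420 x 420 x 18 mm, fixed to the table, with a flat aluminium disc (radius 180 mm, top 22 mm above the table) on it, engraved every 15 degrees on the side towards the robot. Origin at the underside's centre, under the arm's pivot; z up; its -x side roughly faces the robot.
- pivot (a point): top of the round steel pivot cap (36 mm across, 46 mm above the table), on the arm's vertical swing axis at the board's centre.
- fence (a joint): swing angle of the arm about the vertical pivot, rad, positive counter-clockwise seen from above; at 0 the arm points along the board's -x. Range -1.3 to 1.3. When loose it turns with about 0.15 N m and stays where it is left; clamped, it holds fast.
- handle (a point): top centre of the upright round wooden handle on the arm: 23 mm across, 42 mm high, its top 80 mm above the table, 140 mm from the pivot axis, on the arm's centre line. The arm is a dark steel bar 44 mm wide, its top 38 mm above the table, reaching 161 mm from the pivot.
- pointer (a point): tip of the thin steel pointer at the arm's outer end, 177 mm from the pivot axis, 27 mm above the table, on the arm's centre line.
- index (a point): inner tip of the steel index clip (a block 24 x 12 x 12 mm, stuck to the disc's rim, top 34 mm above the table), 177 mm from the pivot axis: the pointer's tip comes to this same point when the arm is at the mark. From the start position, the arm has to swing counter-clockwise seen from above, by 0.3 to 1.15 rad.
- knob: clamp knob on the arm, 65 mm from the pivot axis, between pivot and handle: black plastic wing bar 52 mm long, 14 mm wide, 34 mm tall on a steel collar 20 mm across. Origin on its vertical axis, about 65 mm above the table; the bar reaches from 15 mm below the origin to 19 mm above it. x along the bar, z up. Counter-clockwise from above loosens. While loose, a sideways push on it swings the arm.
- cup: white bisque cup, 76 mm across, 85 mm tall, standing on the table left of the board (bystander). Origin at the underside's centre.
- jar: amber glass glaze jar, 68 mm across, 95 mm tall, on the table right of the board (bystander). Origin at the underside's centre.
- brush: long-handled brush lying on the table right of the board, nearer the robot than the jar (bystander). Origin at the underside's centre.
- knob_top (a point): top centre of the knob's bar, about 84 mm above the table. The knob rises 2.5 mm per rad of loosening and sinks as it tightens. The bar's direction says nothing about tightness: at the start it is clamped by an unknown amount and comes free within 0.05 to 0.9 rad of loosening. Let go, it stays where it is. Hold it with a firm grip (about 45 N).
- stud (a point): foot of the knob's clamp stud, hidden under the arm. Thread friction is 0.3 N m in motion; held still after a small turn (0.05 to 0.1 rad) the knob's moment about its axis reads 0 to 0.18 N m while free. Once the stud meets the disc this rises by about 0.003 N m per N of clamp force. Firm is a rise of 0.2 to 0.3 N m, 0.6 to 0.85 rad past touching; over 150 N is overtightened.

How it is judged:
By the outcome, as a careful person would: the job done as asked, in the order asked, and still so for the second after the job is handed in, with the robot touching nothing.
It also fails if it takes over 72 s, if anything falls off the work surface, if the arm or the gripper's body presses on something with over 40 N, if the wrist force passes 120 N, or if a joint passes its speed limit or range.

### The arm

A 7-joint arm with a two-finger parallel gripper is mounted at the origin on the work surface. World frame = base frame: x ahead of the robot, y to its left, z up, the work surface at z = 0. Lengths are in m, angles in rad, forces in N, time in s.
With the tool pointing down it reaches from about 0.4 to 0.85 m from the base axis. Payload 10.4 kg.
Tool frame: the origin (TCP) lies at the very end of the fingers, on their centre line; the grasp point (between the pads) lies 19 mm behind it; z points along the fingers, y is the line along which they close (so a half turn about z gives the same grasp; the last joint's range is limited). The gripper opens to 87 mm and grips with 3 to 60 N. Pads are 19 mm wide; open, the fingers measure 117 mm over their backs; the gripper's body (75 mm by 190 mm) begins 51 mm behind the grasp point.
Start: joints at [-1.347, 0.332, -0.065, 1.46, 0.022, 1.35, -0.088], TCP at [0.153, 0.606, 0.223] pointing down, gripper open.
Joint ranges: [-2.6, 2.6], [-0.5, 2.12], [-1.47, 1.34], [0.16, 2.42], [-1.27, 4.41], [0.06, 2.06], [-2.6, 2.6]. Speed limits (rad/s): [2.22, 2.22, 2.79, 2.79, 3.14, 3.14, 3.14].

### API

Orientations are given as a 3x3 rotation matrix whose columns are the frame's x, y, z axes.
In Python, from rig import * gives the robot as it stands. The module is installed in compiled form; this text tells all that it offers.
- The arm moves only by the shell command python3 -m crank 'ROWS' [OPENING]. ROWS is a JSON object of lists of equal length, an entry for each row: "xyz": the shift along the tool's x, y, z in cm, a list of three; "turn": the turn, a rotation vector about the tool's x, y, z in degrees, a list of three. In form: {"xyz": [[tx, ty, tz], ...], "turn": [[rx, ry, rz], ...]}. A call has 1 to 10 rows; each row is the pose to reach, as a shift and turn from the pose commanded when the call began, along the tool's axes at that moment; what a row does not reach only later rows make up. A row lasts 1/10 s, in which the tool goes at most 50 mm and 8.59 degrees, less where a joint would pass 70% of its speed; a pose out of reach is approached as far as the arm can. A call with a gripper value outside its range is refused whole. OPENING is the finger opening in cm, from 0 to 8.7, set as the call begins (- or left out, the last holds). The fingers move at their own pace and stop on an object; the grip force is fixed at half the most. Time passes only in rows, so rows that repeat a pose let the fingers close. It gives the time, the measured TCP pose, the force, the opening and the grip force at its end, in the units of the state.
- get_state(): the state, without advancing time (a new reading comes with each control period).
- get_image(name): name is "scene" or "top"; returns a dict with "frame" (400x640x3 uint8, red, green, blue), "K" (3x3 intrinsics, pixels), "R" (3x3) and "t" (3): a world point X has camera coordinates R X + t. Camera axes: x right, y down, z forward; pixel columns grow to the right and rows downward; lengths in m; the calibration is good to about 2 mm. A picture is of the moment at which its call begins. There is no depth.
- finish_job(): hands the job in; it is judged then, once.
The state is a dict: "clock": time; "joint_positions": joint angles; "qvel": joint speeds; "joint_torque": joint torques, N m; "tool_pos": TCP position; "tcp_rot": TCP orientation; "ft_force": force on the tool from outside, world axes, zero at the start; "torque": the same for the moment, N m; "gripper_width": opening from 0.0 (shut) to 1.0 (fully open); "finger_force": force on a finger pad.
Only numpy, scipy, OpenCV 4.12 (cv2) and the standard library are available. Lean on these libraries where they do the work, as an engineer would, in place of code of your own. Each camera call takes 0.05 s, during which the arm holds its last target. There are 200 camera calls.

## Working session

There is one attempt and no reset: what is moved stays moved. The work goes in short steps, Python scripts to look and compute and a shell command to move; the robot and the scene stay as the last step left them, time stands still between calls to the robot, and variables do not carry over. Pictures are saved under pics/ and viewed, at most 12 in all, crops included, and the job is handed in when it is done.

```bash
mkdir -p pics
cat > h.py <<'E'
from rig import *
import numpy as np, cv2
def ray(im,u,v):
    d=im["R"].T@np.linalg.solve(im["K"],[u,v,1.]); c=-im["R"].T@im["t"]; return c,d
def onz(im,u,v,z):
    c,d=ray(im,u,v); return c+d*(z-c[2])/d[2]
def tri(a,pa,b,pb):
    c1,d1=ray(a,*pa); c2,d2=ray(b,*pb)
    s=np.linalg.lstsq(np.c_[d1,-d2],c2-c1,rcond=None)[0]
    p,q=c1+s[0]*d1,c2+s[1]*d2; return (p+q)/2,np.linalg.norm(p-q)
def proj(im,X):
    p=im["K"]@(im["R"]@np.array(X)+im["t"]); return p[:2]/p[2]
def save(im,n): cv2.imwrite(n,im["frame"][:,:,::-1])
E
python3 - <<'E'
from h import *
import pickle
np.set_printoptions(precision=4,suppress=True)
for n in("scene","top"):
    im=get_image(n); save(im,f"pics/{n}0.png"); pickle.dump(im,open(n+"0.pkl","wb")); print(n,im["K"],-im["R"].T@im["t"])
s=get_state(); print(s)
E
```

```text
scene [[516.3473   0.     319.6506]
 [  0.     516.3473 195.0541]
 [  0.       0.       1.    ]] [ 0.9083 -0.6125  0.9656]
top [[372.5297   0.     314.5761]
 [  0.     372.5297 198.1123]
 [  0.       0.       1.    ]] [ 0.4042 -0.0131  1.1337]
{'clock': 0.1, 'joint_positions': array([-1.3466,  0.3328, -0.0647,  1.4609,  0.0216,  1.3499, -0.0885]), 'qvel': array([-0.0001, -0.0027, -0.0007, -0.0023, -0.0006, -0.0001, -0.0015]), 'joint_torque': array([  0.002 , -62.4533,   0.0248, -39.0716,  -0.0615,   0.0365,
         0.    ]), 'tool_pos': array([0.1526, 0.6057, 0.2218]), 'tcp_rot': array([[-0.9697,  0.2443, -0.0002],
       [ 0.2443,  0.9697, -0.0013],
       [-0.0001, -0.0013, -1.    ]]), 'ft_force': array([ 0.8034, -1.4625,  0.4344]), 'torque': array([ 0.0447, -0.0107, -0.006 ]), 'finger_force': 0.0, 'gripper_width': 1.001935502584027}
```

View pics/scene0.png

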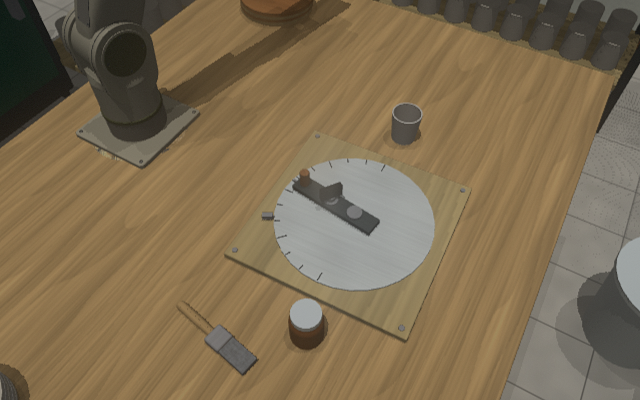

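View pics/top0.png

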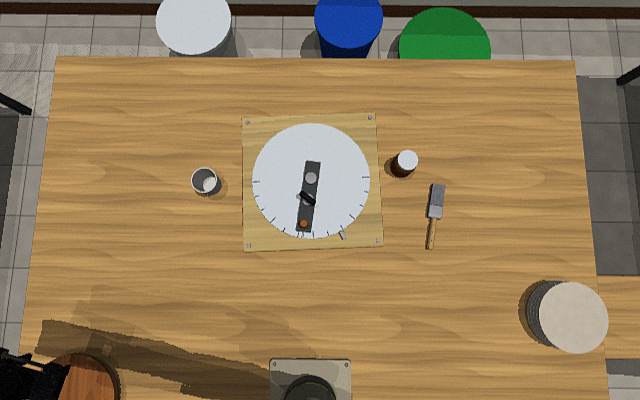

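The scene view shows pivot cap ~(355,212), knob ~(331,190), handle ~(304,174), clip ~(268,215). In the top view they are at ~(311,178), (307,198), (304,223) and (342,235). I'll zoom in for detail.

Run:
```python
from h import *
import pickle
a=pickle.load(open("scene0.pkl","rb"))["frame"][150:250,250:390]; b=pickle.load(open("top0.pkl","rb"))["frame"][150:250,240:380]
o=np.hstack([cv2.resize(x,None,fx=5.6 if 0 else 5.7,fy=5.7,interpolation=cv2.INTER_CUBIC)for x in(a,)]);
cv2.imwrite("pics/ca.png",o[:,:,::-1]); cv2.imwrite("pics/cb.png",cv2.resize(b,None,fx=5.7,fy=5.7,interpolation=cv2.INTER_CUBIC)[:,:,::-1])
```

```text
(no output)
```

View pics/ca.png

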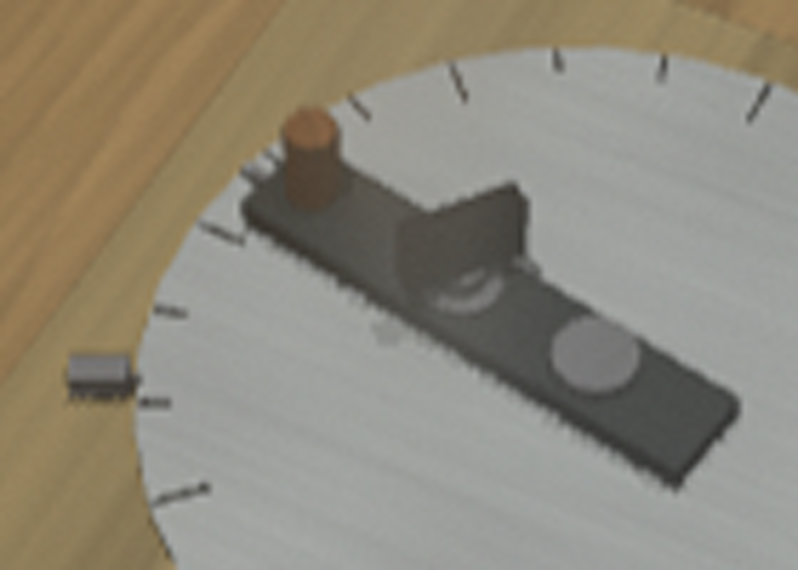

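View pics/cb.png

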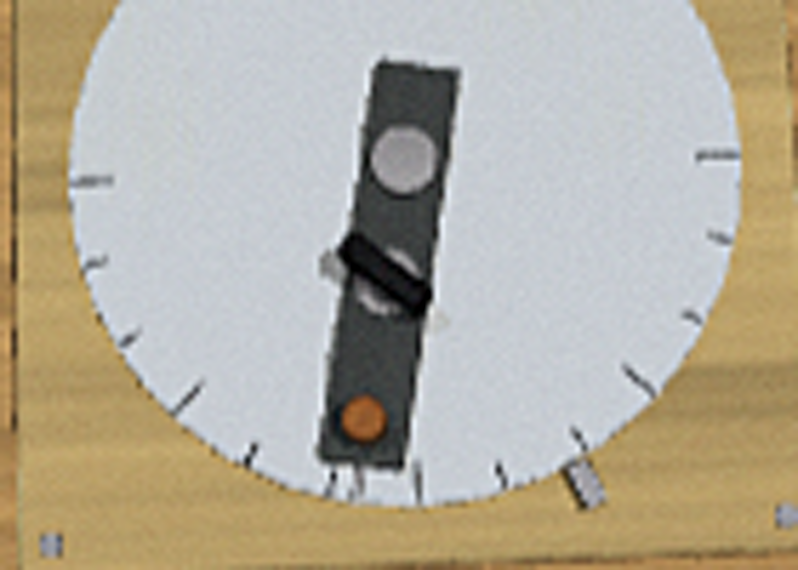

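Crop positions (scale 5.7):
- Scene: cap (596,354), knob bar top edge (400,222)–(518,185), handle top (312,126), clip top (100,365).
- Top: cap (404,159), knob bar (346,243)–(428,305), handle (363,418), pointer tip (359,494), clip (583,482).

Run:
```python
from h import *
import pickle
np.set_printoptions(precision=4,suppress=True)
S=pickle.load(open("scene0.pkl","rb"));T=pickle.load(open("top0.pkl","rb"))
s=lambda x,y:(249.6+x/5.7,149.6+y/5.7); t=lambda x,y:(239.6+x/5.7,149.6+y/5.7)
P={}
for n,a,b in[("cap",(596,354),(404,159)),("knob",(460,208),(387,273)),("handle",(312,126),(363,418)),("clip",(100,363),(583,482)),("pointer",(245,173),(359,494))]:
    P[n],e=tri(S,s(*a),T,t(*b)); print(n,P[n],e)
cap=onz(T,*t(404,159),.046)
for n,b,z in[("knob",(387,273),.084),("handle",(363,418),.08),("pointer",(359,494),.027),("clip",(583,482),.034),("clipin",(571,462),.03)]:
    p=onz(T,*t(*b),z); d=(p-cap)[:2]; print(n,p,np.hypot(*d),np.arctan2(d[1],d[0]))
e=onz(T,*t(346,243),.084)-onz(T,*t(428,305),.084); print("cap",cap,"bar",np.arctan2(e[1],e[0]),np.hypot(*e[:2]))
e=onz(S,*s(400,222),.084)-onz(S,*s(518,185),.084); print("barS",np.arctan2(e[1],e[0]),np.hypot(*e[:2]))
```

```text
cap [0.6366 0.0059 0.0451] 0.0008212990955692601
knob [0.5703 0.0133 0.0852] 0.0005000503160971139
handle [0.4976 0.0241 0.08  ] 0.0005661704975348772
clip [ 0.4692 -0.0888  0.035 ] 0.001903001432747325
pointer [0.4624 0.0271 0.0262] 0.0015257221040311823
knob [0.5703 0.0132 0.084 ] 0.0668553669556311 3.035103155715514
handle [0.4978 0.0242 0.08  ] 0.14012837092945005 3.011854273979866
pointer [0.463  0.0276 0.027 ] 0.17511400104558875 3.0186960060555728
clip [ 0.47   -0.0882  0.034 ] 0.19159704198224378 -2.626748418311669
clipin [ 0.4806 -0.0823  0.03  ] 0.17951128696851026 -2.6267190962134883
cap [0.6368 0.0061 0.046 ] bar 0.929072224748344 0.05178179594990389
barS -2.2291826219461677 0.04928113186252036
```

Measurements agree with the text: heights 45/85/80 mm, radii 67/140/175 mm, and bar angle 0.92 rad. The swing needed is about 0.64 rad. Heading above the knob.

```bash
cat >> h.py <<'E'
np.set_printoptions(precision=4,suppress=True)
def goal(x,y,z,yang):
    "shift (cm) and turn (deg) in tool axes to TCP x,y,z, pointing down, tool y at world angle yang"
    from scipy.spatial.transform import Rotation as Ro
    s=get_state(); R=s["tcp_rot"]; Y=np.array([np.cos(yang),np.sin(yang),0]); Z=np.array([0,0,-1.])
    G=np.c_[np.cross(Y,Z),Y,Z]
    print("clk",s["clock"],"tcp",s["tool_pos"],"yang",np.arctan2(R[1,1],R[0,1]),"q7",s["joint_positions"][6],"F",s["ft_force"],"M",s["torque"],"w",s["gripper_width"],s["finger_force"])
    print("xyz",R.T@(np.array([x,y,z])-s["tool_pos"])*100,"turn",np.degrees(Ro.from_matrix(R.T@G).as_rotvec()))
E
python3 -m crank '{"xyz":[[-55,-47.2,7.2],[-55,-47.2,7.2],[-55,-47.2,7.2],[-55,-47.2,7.2],[-55,-47.2,7.2],[-55,-47.2,7.2],[-55,-47.2,7.2],[-55,-47.2,7.2],[-55,-47.2,7.2],[-55,-47.2,7.2]],"turn":[[0,0,113],[0,0,113],[0,0,113],[0,0,113],[0,0,113],[0,0,113],[0,0,113],[0,0,113],[0,0,113],[0,0,113]]}' 4
python3 -c "
from h import *
goal(.570,.0135,.15,-.65)"
```

```text
clock: 1.1
tool_pos: [0.4403, 0.1977, 0.1729]
tcp_rot: [[0.181, 0.983, 0.0], [0.983, -0.181, 0.0], [0.0, -0.0, -1.0]]
ft_force: [0.9, 0.2, 0.6]
gripper_width: 0.461
finger_force: 0.0
clk 1.1 tcp [0.4403 0.1977 0.1729] yang -0.18202023964708122 q7 -0.6797537199442769 F [0.9029 0.2272 0.5894] M [-0.0625  0.0563  0.0175] w 0.4606301674106811 0.0
xyz [-15.7734  16.0921   2.2856] turn [-0.0082 -0.0222 26.8133]
```

```bash
python3 -m crank '{"xyz":[[-15.8,16.1,2.3],[-15.8,16.1,2.3],[-15.8,16.1,2.3],[-15.8,16.1,2.3],[-15.8,16.1,2.3],[-15.8,16.1,2.3],[-15.8,16.1,2.3],[-15.8,16.1,2.3]],"turn":[[0,0,26.8],[0,0,26.8],[0,0,26.8],[0,0,26.8],[0,0,26.8],[0,0,26.8],[0,0,26.8],[0,0,26.8]]}' 4 >/dev/null
python3 - <<'E'
from h import *
im=get_image("scene"); c=im["frame"][110:260,240:440]; cv2.imwrite("pics/s1.png",cv2.resize(c,None,fx=4,fy=4,interpolation=cv2.INTER_CUBIC)[:,:,::-1])
print(proj(im,[.570,.0135,.084]),proj(im,get_state()["tool_pos"]))
goal(.570,.0135,.052,-.65)
E
```

```text
[330.093  186.3617] [331.5944 165.341 ]
clk 1.95 tcp [0.5701 0.0174 0.1501] yang -0.6417010028174895 q7 -0.6094319790443437 F [-0.1713  0.811  -0.4044] M [-0.1262  0.1004 -0.0003] w 0.46450707864463253 0.0
xyz [-0.3201  0.231   9.8099] turn [-0.0387 -0.0294  0.4755]
```

View pics/s1.png

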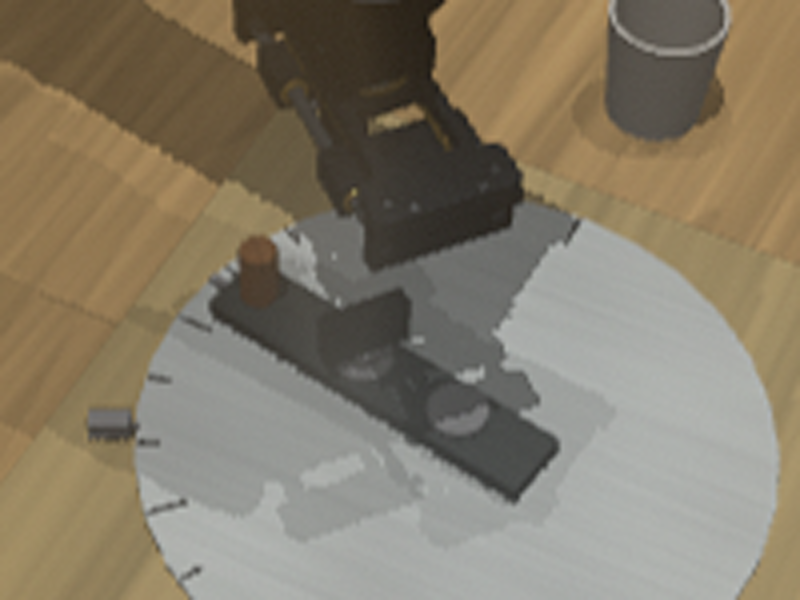

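The gripper is above the knob at crop (440,240), its finger slab parallel to the bar (bar top edge (320,315)–(405,292)). Descending.

```bash
python3 -m crank '{"xyz":[[-0.3,0.2,2],[-0.3,0.2,4],[-0.3,0.2,5],[-0.3,0.2,5],[-0.3,0.2,5]],"turn":[[0,0,0.5],[0,0,0.5],[0,0,0.5],[0,0,0.5],[0,0,0.5]]}' >/dev/null
python3 -c "
from h import *
goal(.570,.0135,.052,-.65)"
```

```text
clk 2.45 tcp [0.5705 0.0128 0.1008] yang -0.6517294941070937 q7 -0.5832403160805227 F [ 0.2138 -0.3592 -0.34  ] M [-0.1274  0.1386 -0.0341] w 0.45825123319746175 0.0
xyz [ 0.0204 -0.0866  4.8771] turn [ 0.0144 -0.0327 -0.0991]
```

```bash
python3 -m crank '{"xyz":[[0,0,1],[0,0,2],[0,0,3],[0,0,4],[0,0,4.9],[0,0,4.9],[0,0,4.9]],"turn":[[0,0,0],[0,0,0],[0,0,0],[0,0,0],[0,0,0],[0,0,0],[0,0,0]]}'
python3 -m crank '{"xyz":[[0,0,0],[0,0,0],[0,0,0],[0,0,0],[0,0,0],[0,0,0],[0,0,0],[0,0,0]],"turn":[[0,0,0],[0,0,0],[0,0,0],[0,0,0],[0,0,0],[0,0,0],[0,0,0],[0,0,0]]}' 0 >/dev/null
python3 -c "
from h import *
goal(.570,.0135,.052,-.65)"
```

```text
clock: 3.15
tool_pos: [0.5703, 0.0122, 0.051]
tcp_rot: [[0.607, 0.795, -0.0], [0.795, -0.607, -0.0], [-0.0, -0.0, -1.0]]
ft_force: [-0.2, -0.7, 0.6]
gripper_width: 0.456
finger_force: 0.0
clk 3.95 tcp [0.5709 0.0122 0.0515] yang -0.6524809827150054 q7 -0.5512829080081616 F [ 3.3125 -1.8123  1.8553] M [-0.2959 -0.6269  0.2276] w 0.16187824729561545 29.999221006873995
xyz [ 0.05   -0.1462 -0.0539] turn [ 0.0523 -0.0441 -0.1421]
```

```bash
python3 -m crank '{"xyz":[[0,0,-0.01],[0,0,-0.02],[0,0,-0.03],[0,0,-0.04],[0,0,-0.05],[0,0,-0.05],[0,0,-0.05]],"turn":[[0,0,-2.5],[0,0,-5],[0,0,-7.5],[0,0,-10],[0,0,-12],[0,0,-12],[0,0,-12]]}' >/dev/null
python3 -c "
from h import *
goal(.570,.0135,.052,-.65)"
python3 -m crank '{"xyz":[[0,0,-0.01],[0,0,-0.02],[0,0,-0.03],[0,0,-0.04],[0,0,-0.05],[0,0,-0.05],[0,0,-0.05]],"turn":[[0,0,-2.5],[0,0,-5],[0,0,-7.5],[0,0,-10],[0,0,-12],[0,0,-12],[0,0,-12]]}' >/dev/null
python3 -c "
from h import *
goal(.570,.0135,.052,-.65)"
```

```text
clk 4.65 tcp [0.5714 0.0116 0.0516] yang -0.4441143834786105 q7 -0.35972768975090147 F [ 8.8255 -2.79   -5.5684] M [-0.7307 -1.8853 -0.2045] w 0.15924696948936212 29.998185083968565
xyz [ 0.1085 -0.2057 -0.0403] turn [ 0.1402 -0.0429 11.7964]
clk 5.35 tcp [0.5717 0.0112 0.0519] yang -0.234980350968016 q7 -0.16692464533146614 F [10.929  -3.6374 -8.6576] M [-0.957  -2.561  -0.2782] w 0.15859727985815453 29.997541171323974
xyz [ 0.1819 -0.2179 -0.0073] turn [ 0.194  -0.0152 23.7788]
```

```bash
python3 -m crank '{"xyz":[[-0.06,0.17,0.05],[-0.06,0.17,0.05],[-0.06,0.17,0.05],[-0.06,0.17,0.05],[-0.06,0.17,0.04],[-0.06,0.17,0.03],[-0.06,0.17,0.02],[-0.06,0.17,0.02],[-0.06,0.17,0.02]],"turn":[[0,0,0],[0,0,0],[0,0,-2.5],[0,0,-5],[0,0,-7.5],[0,0,-10],[0,0,-12],[0,0,-12],[0,0,-12]]}' >/dev/null
python3 -c "
from h import *
goal(.570,.0135,.052,-.65)"
python3 -m crank '{"xyz":[[0,0,-0.01],[0,0,-0.02],[0,0,-0.03],[0,0,-0.04],[0,0,-0.05],[0,0,-0.05],[0,0,-0.05]],"turn":[[0,0,-2.5],[0,0,-5],[0,0,-7.5],[0,0,-10],[0,0,-12],[0,0,-12],[0,0,-12]]}' >/dev/null
python3 -c "
from h import *
goal(.570,.0135,.052,-.65)"
```

```text
clk 6.25 tcp [0.5727 0.0105 0.0523] yang -0.02507307271176001 q7 0.029786145153604303 F [ 6.166  -2.9621 -0.1579] M [-0.8741 -1.3371 -0.2622] w 0.15907332662553633 29.999263419304043
xyz [ 0.2893 -0.2744  0.0269] turn [ 0.1241 -0.0039 35.8056]
clk 6.95 tcp [0.5731 0.0105 0.0528] yang 0.1842961457448248 q7 0.22393939903601037 F [ 8.1968 -2.6374 -2.3344] M [-0.882  -1.8597 -0.2343] w 0.15673946052991242 29.998745883931406
xyz [ 0.3548 -0.2473  0.0805] turn [ 0.1772  0.0037 47.8015]
```

```bash
python3 -m crank '{"xyz":[[0,0.1,-0.01],[0,0.1,-0.02],[0,0.1,-0.03],[0,0.1,-0.04],[0,0.1,-0.05],[0,0.1,-0.05],[0,0.1,-0.05]],"turn":[[0,0,-2.5],[0,0,-5],[0,0,-7.5],[0,0,-10],[0,0,-12],[0,0,-12],[0,0,-12]]}' >/dev/null
python3 -c "
from h import *
goal(.570,.0135,.052,-.65)"
python3 -m crank '{"xyz":[[0,0,-0.01],[0,0,-0.02],[0,0,-0.03],[0,0,-0.04],[0,0,-0.04],[0,0,-0.04],[0,0,-0.04]],"turn":[[0,0,-2.5],[0,0,-5],[0,0,-7.5],[0,0,-9],[0,0,-9],[0,0,-9],[0,0,-9]]}' >/dev/null
python3 -c "
from h import *
goal(.572,.0140,.053,1.75-1.571)"
```

```text
clk 7.65 tcp [0.5738 0.0106 0.0533] yang 0.3936886968893032 q7 0.41889196542419593 F [ 6.4247 -4.0397 -0.7959] M [-0.9077 -1.527  -0.2039] w 0.1589137486575253 29.999075647210702
xyz [ 0.4137 -0.2445  0.1316] turn [ 0.1498  0.0241 59.7988]
clk 8.35 tcp [0.5741 0.0106 0.0537] yang 0.5508177973067044 q7 0.5652774294648442 F [ 8.7891 -3.2181 -1.4192] M [-0.9007 -1.8913 -0.2113] w 0.15792422277302742 29.998999452218413
xyz [ 0.3959 -0.0041  0.0731] turn [ 0.1458  0.1036 21.3034]
```

```bash
python3 -m crank '{"xyz":[[0,0,0],[0,0,0],[0,0,0],[0,0,-2],[0,0,-5],[0,0,-7],[0,0,-7],[0,0,-7]],"turn":[[0,0,0],[0,0,0],[0,0,0],[0,0,0],[0,0,-8],[0,0,-16],[0,0,-24],[0,0,-32]]}' 4.5 >/dev/null
cat >> h.py <<'E'
def orange(im,box):
    h=cv2.cvtColor(im["frame"],cv2.COLOR_RGB2HSV); m=cv2.inRange(h,(3,110,60),(14,255,255)); k=np.zeros_like(m); u0,v0,u1,v1=box; k[v0:v1,u0:u1]=m[v0:v1,u0:u1]
    n,_,st,c=cv2.connectedComponentsWithStats(k); return [(st[i,4],c[i].round(1),st[i,:4]) for i in range(1,n) if st[i,4]>5]
E
python3 - <<'E'
from h import *
import pickle
T0=pickle.load(open("top0.pkl","rb")); S0=pickle.load(open("scene0.pkl","rb"))
T=get_image("top");S=get_image("scene"); save(T,"pics/t2.png")
for im in(T0,T): print("top",orange(im,(260,150,370,245)))
for im in(S0,S): print("scene",orange(im,(240,140,390,250)))
goal(.4978,.0242,.11,1.44)
a=T["frame"][120:260,240:380];b=S["frame"][140:250,250:404]
a=cv2.resize(a,(400,400),interpolation=cv2.INTER_CUBIC);b=cv2.resize(b,(400,286),interpolation=cv2.INTER_CUBIC);b=np.vstack([b,np.zeros((114,400,3),np.uint8)])
cv2.imwrite("pics/c2.png",np.hstack([a,b])[:,:,::-1])
E
```

```text
top [(np.int32(50), array([303.3, 222.9]), array([300, 219,   8,   8], dtype=int32))]
top []
scene [(np.int32(40), array([304. , 172.4]), array([300, 169,   9,   7], dtype=int32))]
scene []
clk 9.25 tcp [0.5723 0.0118 0.1231] yang 1.112918148462475 q7 1.0784908265387942 F [ 0.0837 -0.1487 -0.8742] M [ 0.0114 -0.0314  0.0225] w 0.5158272601305598 0.0
xyz [ 7.2274 -2.18    1.3154] turn [  0.0087  -0.058  -18.7404]
```

View pics/c2.png

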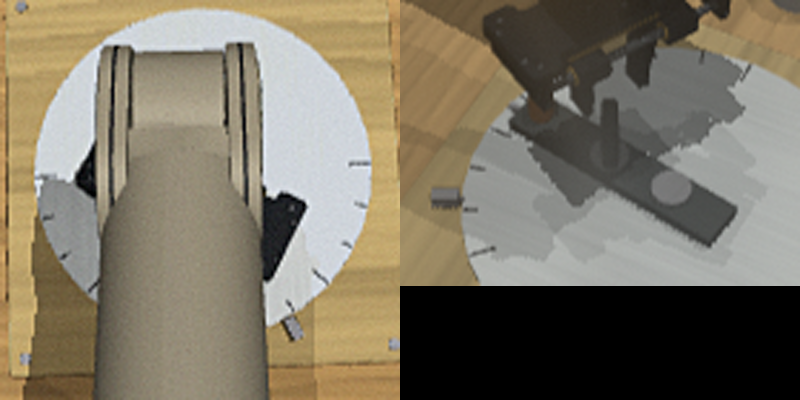

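The scene view shows the arm unmoved (outer corner at crop (510,125)), the knob edge-on at (610,130) so it did turn, and the clip at (447,195). Next is the handle.

```bash
python3 -m crank '{"xyz":[[3,-1,0],[6,-2,0],[7.2,-2.2,0],[7.2,-2.2,0],[7.2,-2.2,1],[7.2,-2.2,3],[7.2,-2.2,5],[7.2,-2.2,7],[7.2,-2.2,7.6],[7.2,-2.2,7.6]],"turn":[[0,0,-8],[0,0,-16],[0,0,-18.7],[0,0,-18.7],[0,0,-18.7],[0,0,-18.7],[0,0,-18.7],[0,0,-18.7],[0,0,-18.7],[0,0,-18.7]]}'
python3 -m crank '{"xyz":[[0,0,0],[0,0,0],[0,0,0],[0,0,0],[0,0,0],[0,0,0]],"turn":[[0,0,0],[0,0,0],[0,0,0],[0,0,0],[0,0,0],[0,0,0]]}' 0 >/dev/null
python3 -c "
from h import *
goal(.4978,.0242,.047,1.44)"
```

```text
clock: 10.25
tool_pos: [0.4982, 0.0235, 0.0461]
tcp_rot: [[-0.991, 0.136, -0.002], [0.136, 0.991, -0.001], [0.002, -0.001, -1.0]]
ft_force: [0.1, -0.5, 0.6]
gripper_width: 0.516
finger_force: 0.0
clk 10.85 tcp [0.4989 0.0238 0.0478] yang 1.4364861214236917 q7 1.3466063777323047 F [-1.8478 -0.386   6.1441] M [-0.2887  0.2264 -0.0207] w 0.2556914894044596 30.000321096740663
xyz [0.1148 0.0298 0.0845] turn [ 0.0185  0.047  -0.2013]
```

```bash
python3 -m crank '{"xyz":[[-0.03,-0.85,0],[-0.1,-1.71,0],[-0.23,-2.55,0],[-0.42,-3.39,0],[-0.65,-4.21,0],[-0.93,-5.02,0],[-1.26,-5.81,0],[-1.64,-6.57,0],[-2.06,-7.31,0],[-2.26,-7.62,0]],"turn":[[0,0,-3.5],[0,0,-7],[0,0,-10.5],[0,0,-14],[0,0,-17.5],[0,0,-21],[0,0,-24.5],[0,0,-28],[0,0,-31.5],[0,0,-33]]}' 
python3 -m crank '{"xyz":[[0,0,0],[0,0,0],[0,0,0]],"turn":[[0,0,0],[0,0,0],[0,0,0]]}' >/dev/null
python3 - <<'E'
from h import *
S=get_image("scene");T=get_image("top"); goal(.6367,.006,.047,2.08)
p=get_state()["tool_pos"]-[.6367,.006,0]; print(np.hypot(*p[:2]),np.arctan2(p[1],p[0])+2*np.pi)
c=S["frame"][155:245,250:370]; cv2.imwrite("pics/s3.png",cv2.resize(c,None,fx=6.5,fy=6.5,interpolation=cv2.INTER_CUBIC)[:,:,::-1])
E
```

```text
clock: 11.85
tool_pos: [0.5116, -0.0551, 0.0479]
tcp_rot: [[-0.903, -0.429, 0.002], [-0.429, 0.903, 0.0], [-0.002, -0.0, -1.0]]
ft_force: [-0.8, 1.0, 6.4]
gripper_width: 0.259
finger_force: 30.0
clk 12.25 tcp [ 0.5113 -0.0547  0.0479] yang 2.011519377034863 q7 2.0767173070675815 F [ 0.618  -0.2376  5.4271] M [-0.1913 -0.105  -0.0076] w 0.2597782842095602 30.00001286622137
xyz [-13.9287   0.1458   0.1043] turn [-0.0439  0.0748 -3.9236]
0.1392953894705113 3.592777860675613
```

View pics/s3.png

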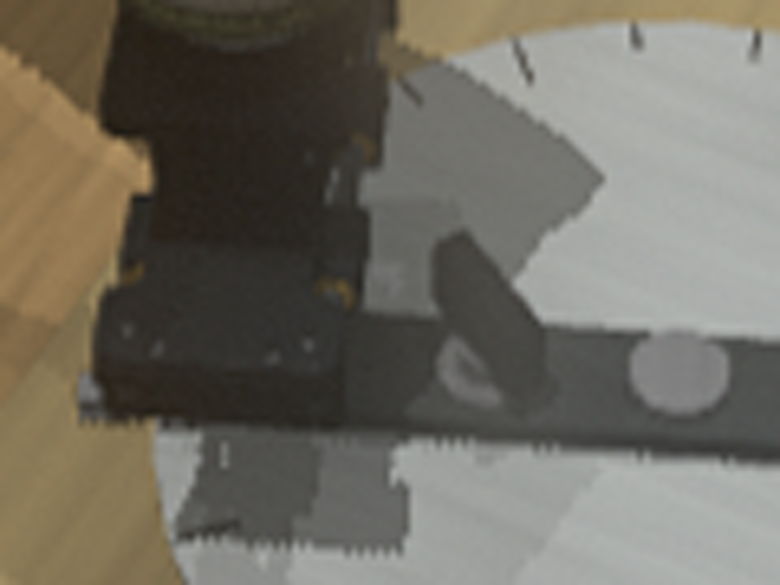

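The arm swings freely: bar now horizontal in the view, knob at (490,320), clip partly visible at (90,395). Swing the last 3.6°, release, retreat and measure pointer against clip.

```bash
python3 -m crank '{"xyz":[[0,-0.3,0],[-0.02,-0.6,0],[-0.03,-0.88,0],[-0.03,-0.88,0],[-0.03,-0.88,0],[-0.03,-0.88,0]],"turn":[[0,0,-1.2],[0,0,-2.4],[0,0,-3.6],[0,0,-3.6],[0,0,-3.6],[0,0,-3.6]]}' >/dev/null
python3 -c "
from h import *
goal(.6367,.006,.047,2.08)
p=get_state()['tool_pos']-[.6367,.006,0]; print(np.hypot(*p[:2]),np.arctan2(p[1],p[0])+2*np.pi)"
python3 -m crank '{"xyz":[[0,0,0],[0,0,0],[0,0,0],[0,0,-3],[0,0,-7],[0,0,-10],[0,3,-12],[0,8,-12],[0,13,-12],[0,18,-12]],"turn":[[0,0,0],[0,0,0],[0,0,0],[0,0,0],[0,0,0],[0,0,0],[0,0,8],[0,0,16],[0,0,24],[0,0,32]]}' 4.5 >/dev/null
python3 -c "
from h import *
goal(.55,.33,.17,1.2)"
```

```text
clk 12.85 tcp [ 0.5154 -0.0625  0.0479] yang 2.074404133654774 q7 2.154767153760129 F [ 0.5798 -2.0626  5.9443] M [-0.2652 -0.0206 -0.0554] w 0.2526610111933892 29.999925568699837
xyz [-13.9322   0.1495   0.1043] turn [-0.0459  0.0743 -0.3206]
0.1393308553389027 3.655923819429396
clk 13.85 tcp [0.4363 0.0797 0.1673] yang 1.5486253722037313 q7 1.2639529786639552 F [0.7964 0.9078 0.0904] M [ 0.0759  0.0058 -0.0165] w 0.5182790091493021 0.0
xyz [-10.8139  25.272   -0.2551] turn [ 0.0239 -0.0033 19.9748]
```

```bash
python3 -m crank '{"xyz":[[-6,25,-4],[-6,25,-4],[-6,25,-4],[-6,25,-4],[-6,25,-4],[-6,25,-4],[-6,25,-4]],"turn":[[0,0,18],[0,0,18],[0,0,18],[0,0,18],[0,0,18],[0,0,18],[0,0,18]]}' >/dev/null
python3 - <<'E'
from h import *
import pickle
S=get_image("scene");T=get_image("top"); pickle.dump((S,T),open("st4.pkl","wb"))
print(get_state()["tool_pos"])
print(orange(T,(260,150,370,250)),orange(S,(240,140,390,260)))
a=T["frame"][165:245,290:370];b=S["frame"][170:230,250:370]
cv2.imwrite("pics/t4.png",cv2.resize(a,None,fx=7,fy=7,interpolation=cv2.INTER_CUBIC)[:,:,::-1]);cv2.imwrite("pics/s4.png",cv2.resize(b,None,fx=6.5,fy=6.5,interpolation=cv2.INTER_CUBIC)[:,:,::-1])
E
```

```text
[0.5014 0.3268 0.2067]
[(np.int32(49), array([333.7, 217.5]), array([330, 214,   8,   8], dtype=int32))] [(np.int32(58), array([290. , 201.5]), array([286, 198,   9,   8], dtype=int32))]
```

View pics/t4.png

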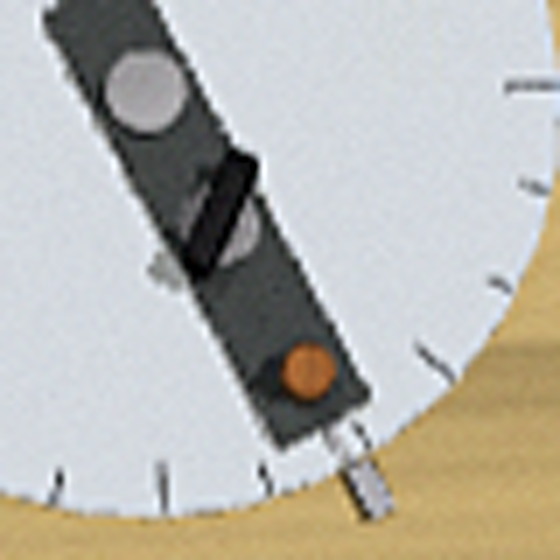

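View pics/s4.png

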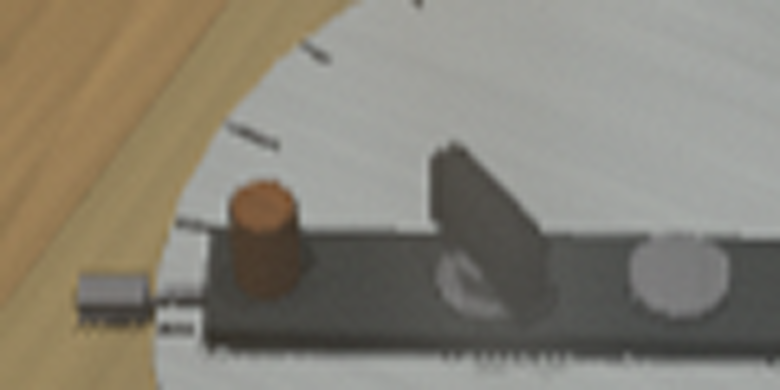

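Pointer and clip look nearly collinear: in the top crop the pointer runs (340,432)–(358,465) with the clip at (370,490), and in the scene crop the pointer is at (178,298) and the clip at (113,295). Now to quantify that and find the knob.

```bash
cat > m.py <<'E'
from h import *
def clip(im,box,z):
    u0,v0,u1,v1=box; c=cv2.resize(im["frame"][v0:v1,u0:u1],None,fx=8,fy=8,interpolation=cv2.INTER_CUBIC)
    h=cv2.cvtColor(c,cv2.COLOR_RGB2HSV); m=cv2.inRange(h,(0,0,105),(179,45,255))
    n,l,st,ce=cv2.connectedComponentsWithStats(m); return [(st[i,4],onz(im,u0-.44+ce[i][0]/8,v0-.44+ce[i][1]/8,z)) for i in range(1,n) if st[i,4]>150]
ang=lambda p,c:np.mod(np.arctan2(p[1]-c[1],p[0]-c[0]),2*np.pi)
def cap(im,box):
    u0,v0,u1,v1=box; c=cv2.resize(im["frame"][v0:v1,u0:u1],None,fx=8,fy=8,interpolation=cv2.INTER_CUBIC)
    g=cv2.cvtColor(c,cv2.COLOR_RGB2GRAY); t,m=cv2.threshold(g,0,255,cv2.THRESH_OTSU)
    n,l,st,ce=cv2.connectedComponentsWithStats(m); return [(st[i],onz(im,u0-.44+ce[i][0]/8,v0-.44+ce[i][1]/8,.046)) for i in range(1,n) if 400<st[i,4]<9000]
E
python3 - <<'E'
from m import *
import pickle
S,T=pickle.load(open("st4.pkl","rb")); T0=pickle.load(open("top0.pkl","rb")); S0=pickle.load(open("scene0.pkl","rb"))
capT=[c for im in(T,) for c in cap(im,(303,170,319,187))]; capT0=cap(T0,(303,170,319,187)); print(capT,capT0)
capS=cap(S,(344,204,366,222)); print(capS)
c=np.array([.6367,.006])
for n,im,b in(("T",T,(240,140,380,260)),("T0",T0,(240,140,380,245)),("S",S,(240,140,390,260)),("S0",S0,(240,140,390,260))):
    for a,uv,_ in orange(im,b): p=onz(im,*uv,.08); print(n,"handle",p,ang(p,c),np.hypot(*(p[:2]-c)))
for im in (T0,T): print("clipT",[(a,p,ang(p,c)) for a,p in clip(im,(334,229,350,243),.034)])
t=lambda x,y:(289.57+x/7,164.57+y/7); s=lambda x,y:(249.57+x/6.5,169.57+y/6.5)
for n,q,z in(("ptr1",(341,434),.027),("ptr2",(357,464),.027),("clip",(372,488),.034)):
    p=onz(T,*t(*q),z); print(n,p,ang(p,c),np.hypot(*(p[:2]-c)))
for n,q,z in(("ptrS",(178,298),.027),("clipS",(113,290),.034)):
    p=onz(S,*s(*q),z); print(n,p,ang(p,c),np.hypot(*(p[:2]-c)))
k,e=tri(S,s(493,185),T,t(222,213)); print("knobtop",k,e)
e=onz(T,*t(238,152),.087)-onz(T,*t(195,275),.087) ; e2=onz(T,*t(241,155),.087)-onz(T,*t(203,270),.087); print("bar",np.arctan2(e[1],e[0]),np.arctan2(e2[1],e2[0]))
u0,v0=305,178; cr=cv2.resize(T["frame"][v0:v0+32,u0:u0+28],None,fx=8,fy=8,interpolation=cv2.INTER_CUBIC); m=(cr.max(2)<38).astype(np.uint8)
n,l,st,ce=cv2.connectedComponentsWithStats(m); i=1+st[1:,4].argmax(); (x,y),wh,an=cv2.minAreaRect(np.argwhere(l==i)[:,::-1].astype(np.float32)); bx=cv2.boxPoints(((x,y),wh,an)); 
P=[onz(T,u0-.44+b[0]/8,v0-.44+b[1]/8,.087)[:2] for b in bx]; d=[P[1]-P[0],P[2]-P[1]]; d=max(d,key=np.linalg.norm); print("bar rect",st[i],np.linalg.norm(d),np.arctan2(d[1],d[0]),onz(T,u0-.44+x/8,v0-.44+y/8,.087))
E
```

```text
[(array([  93,    0,   35,   58, 1176], dtype=int32), array([ 0.6533, -0.013 ,  0.046 ])), (array([  18,   19,   92,   91, 6444], dtype=int32), array([0.6369, 0.0062, 0.046 ])), (array([  0,  93,  27,  43, 743], dtype=int32), array([0.6156, 0.0259, 0.046 ]))] [(array([  0,   0,  12,  52, 409], dtype=int32), array([0.6527, 0.0285, 0.046 ])), (array([  17,   19,   92,   91, 6529], dtype=int32), array([0.6369, 0.0062, 0.046 ])), (array([113,  68,  15,  68, 639], dtype=int32), array([ 0.6206, -0.0161,  0.046 ]))]
[]
T handle [ 0.5142 -0.0619  0.08  ] 3.647710406522266 0.14005808867431876
T0 handle [0.4979 0.0242 0.08  ] 3.011270247031906 0.1399532472747944
S handle [ 0.5147 -0.0638  0.08  ] 3.661135367738246 0.14052410443584576
S0 handle [0.4978 0.0217 0.08  ] 3.0290148981754 0.139742471964027
clipT [(np.int32(3802), array([ 0.4751, -0.0821,  0.034 ]), np.float64(3.64064102284065))]
clipT [(np.int32(3893), array([ 0.4751, -0.0821,  0.034 ]), np.float64(3.640657669103841))]
ptr1 [ 0.4928 -0.078   0.027 ] 3.670291838442509 0.1666276477455754
ptr2 [ 0.4802 -0.0848  0.027 ] 3.6674512192725848 0.1809681697950455
clip [ 0.4697 -0.0907  0.034 ] 3.666391742618138 0.19297524706801392
ptrS [ 0.4869 -0.0787  0.027 ] 3.6563013680243595 0.17205389229760137
clipS [ 0.4691 -0.0911  0.034 ] 3.6666583191628384 0.19373073996949275
knobtop [ 0.5783 -0.0249  0.0901] 0.003424147312246024
bar -0.3235154455991804 -0.3068188649548116
bar rect [  67   66  107  155 6443] 0.05713038435358548 -0.40230129884329124 [ 0.5773 -0.0195  0.087 ]
```

```bash
cat >> m.py <<'E'
def polar(im,c,z,r0,r1,a):
    r=np.linspace(r0,r1,12); A,Rr=np.meshgrid(a,r); X=np.stack([c[0]+Rr*np.cos(A),c[1]+Rr*np.sin(A),0*A+z],-1)
    q=(X@im["R"].T+im["t"])@im["K"].T; uv=(q[...,:2]/q[...,2:]).astype(np.float32)
    return cv2.remap(im["frame"],uv[...,0],uv[...,1],cv2.INTER_CUBIC).astype(float).mean(0)
def mid(a,w):
    w=np.clip(w-.35*w.max(),0,None); return (a*w).sum()/w.sum()
def report(S,T):
    a=np.arange(3.54,3.78,.004)
    for n,im,c in(("T",T,[.6369,.0062]),("S",S,[.6367,.0058])):
        p=polar(im,c,.034,.188,.199,a); sat=(p.max(1)-p.min(1))/p.max(1); wc=sat.max()-sat
        p=polar(im,c,.027,.165,.173,a); g=p.mean(1); wp=np.median(g)-g if n=="S" else abs(g-np.median(g))
        p=polar(im,c,.038,.08,.11,np.arange(3.35,3.95,.004)); g2=p.mean(1); d=np.arange(3.35,3.95,.004)[g2<(g2.min()+g2.max())/2]
        print(n,"clip",mid(a,wc),"ptr",mid(a,wp),"bar",(d[0]+d[-1])/2,d[-1]-d[0]); print((sat[::3]*100).astype(int),g[::3].astype(int))
E
python3 - <<'E'
from m import *
import pickle
S,T=pickle.load(open("st4.pkl","rb")); report(S,T)
E
```

```text
T clip 3.66242468127964 ptr 3.685038582612278 bar 3.6340000000000003 0.48800000000000043
[43 42 42 42 43 42 48 55  5  4  2  3  6 23 47 45 43 43 42 43] [224 222 219 221 223 225 225 183 152 171 188 217 234 217 140 136 213 228
 222 219]
S clip 3.6783910320300492 ptr 3.6682983828586018 bar 3.692 0.5160000000000005
[36 36 36 36 36 37 38 34 16  1  2  3  3  7 14 11 19 34 37 36] [162 160 160 159 160 160 152 137 119 101  69  88 140 165 160 129 110 127
 154 164]
```

Both views, corrected against the gripped handle position, put the clip at 3.670 rad. The arm is at 3.656, so it needs about 0.014 rad more. Regrasp the handle there.

```bash
python3 -c "
from h import *
goal(.5161,-.0644,.11,2.099)"
```

```text
clk 14.65 tcp [0.5014 0.3268 0.2067] yang 1.2400942821531111 q7 0.5628543406061096 F [-0.6316 -1.0544 -0.6046] M [-0.0145 -0.0194 -0.0252] w 0.5142257248417923 0.0
xyz [-14.1038 -36.5129   9.6995] turn [ -0.0351  -0.0677 -49.2117]
```

```bash
python3 -m crank '{"xyz":[[-14.1,-36.5,7],[-14.1,-36.5,7],[-14.1,-36.5,7],[-14.1,-36.5,7],[-14.1,-36.5,7],[-14.1,-36.5,7],[-14.1,-36.5,7],[-14.1,-36.5,9.5],[-14.1,-36.5,9.5],[-14.1,-36.5,9.5]],"turn":[[0,0,-49.2],[0,0,-49.2],[0,0,-49.2],[0,0,-49.2],[0,0,-49.2],[0,0,-49.2],[0,0,-49.2],[0,0,-49.2],[0,0,-49.2],[0,0,-49.2]]}' >/dev/null
python3 -m crank '{"xyz":[[0,0,0],[0,0,0]],"turn":[[0,0,0],[0,0,0]]}' >/dev/null
python3 -c "
from h import *
goal(.5161,-.0644,.047,2.099)"
```

```text
clk 15.85 tcp [ 0.5164 -0.0629  0.1129] yang 2.099432818401724 q7 2.147194107927456 F [-0.7527  1.5685 -0.9078] M [ 0.0552  0.0142 -0.0469] w 0.5189969434127808 0.0
xyz [ 0.1121 -0.1139  6.5862] turn [0.0199 0.0591 0.0248]
```

```bash
python3 -m crank '{"xyz":[[0.1,-0.1,2],[0.1,-0.1,4],[0.1,-0.1,5.5],[0.1,-0.1,6.6],[0.1,-0.1,6.6],[0.1,-0.1,6.6]],"turn":[[0,0,0],[0,0,0],[0,0,0],[0,0,0],[0,0,0],[0,0,0]]}' >/dev/null
python3 -m crank '{"xyz":[[0,0,0],[0,0,0],[0,0,0],[0,0,0],[0,0,0],[0,0,0]],"turn":[[0,0,0],[0,0,0],[0,0,0],[0,0,0],[0,0,0],[0,0,0]]}' 0 >/dev/null
python3 -c "
from h import *
goal(.5161,-.0644,.047,2.099)
p=get_state()['tool_pos']-[.6367,.006,0]; print(np.hypot(*p[:2]),np.arctan2(p[1],p[0])+2*np.pi)"
```

```text
clk 17.05 tcp [ 0.5162 -0.0649  0.0466] yang 2.098781456766705 q7 2.1568151921125036 F [-1.8016  0.2666  4.965 ] M [0.2411 0.3937 0.0661] w 0.2528226739339584 29.999387855641544
xyz [-0.0193  0.0511 -0.0447] turn [ 0.0218  0.02   -0.0125]
0.1398384286515908 3.6736300499799324
```

```bash
python3 -m crank '{"xyz":[[0,0.05,0],[0,0.05,0],[0,0.05,0],[0,0.05,0]],"turn":[[0,0,0],[0,0,0],[0,0,0],[0,0,0]]}' >/dev/null
python3 -c "
from h import *
goal(.5161,-.0644,.047,2.099)
p=get_state()['tool_pos']-[.6367,.006,0]; print(np.hypot(*p[:2]),np.arctan2(p[1],p[0])+2*np.pi)"
python3 -m crank '{"xyz":[[0,0,0],[0,0,0],[0,0,0],[0,0,-3],[0,0,-6],[0,0,-8]],"turn":[[0,0,0],[0,0,0],[0,0,0],[0,0,0],[0,0,0],[0,0,0]]}' 4.2 >/dev/null
python3 -c "
from h import *
goal(.5803,-.0265,.115,1.206)"
```

```text
clk 17.45 tcp [ 0.5162 -0.0649  0.0466] yang 2.098516932546107 q7 2.155880487289456 F [-0.4386 -0.7424  4.374 ] M [-0.1793  0.1428  0.0633] w 0.25535680362195645 29.999941452406347
xyz [-0.017   0.0435 -0.0429] turn [-0.0124  0.035  -0.0277]
0.1398152206970998 3.673090107559561
clk 18.05 tcp [ 0.5163 -0.0645  0.128 ] yang 2.0987885007260627 q7 2.14847164769697 F [-0.2217 -0.6474  0.0678] M [ 0.05    0.0187 -0.0268] w 0.4759298884839463 0.0
xyz [-7.4478  0.0604  1.3079] turn [ 0.0202  0.0677 51.153 ]
```

```bash
python3 -m crank '{"xyz":[[-7.4,0.05,1.2],[-7.4,0.05,1.2],[-7.4,0.05,1.2],[-7.4,0.05,1.2],[-7.4,0.05,1.2],[-7.4,0.05,1.2],[-7.4,0.05,1.2],[-7.4,0.05,1.2]],"turn":[[0,0,51.2],[0,0,51.2],[0,0,51.2],[0,0,51.2],[0,0,51.2],[0,0,51.2],[0,0,51.2],[0,0,51.2]]}' >/dev/null
python3 - <<'E'
from m import *
S=get_image("scene"); goal(.5803,-.0265,.053,1.206)
for a,uv,_ in orange(S,(240,140,390,260)): p=onz(S,*uv,.08); print(a,p,ang(p,[.6367,.006]))
c=S["frame"][150:240,250:370]; cv2.imwrite("pics/s5.png",cv2.resize(c,None,fx=6.5,fy=6.5,interpolation=cv2.INTER_CUBIC)[:,:,::-1])
E
```

```text
clk 18.9 tcp [ 0.5794 -0.0268  0.1142] yang 1.209461082116594 q7 1.2235613350884051 F [ 0.057   0.0176 -1.2098] M [ 0.0147  0.0196 -0.0437] w 0.4869315326861605 0.0
xyz [-0.0744  0.0543  6.115 ] turn [ 0.014  -0.0258  0.1983]
57 [ 0.5167 -0.0717  0.08  ] 3.715944575697974
```

View pics/s5.png

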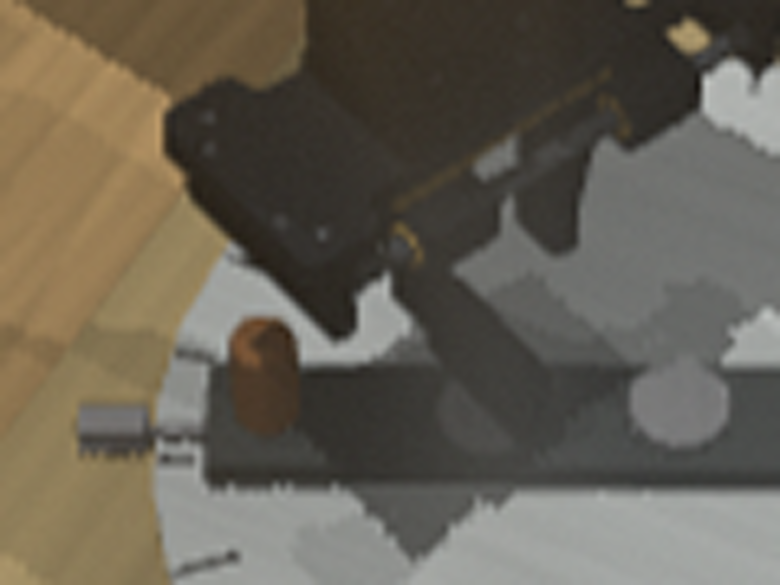

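The pointer (178,433) now meets the middle of the clip's face (148,428), and the gripper is aligned over the knob bar (400,280)–(540,400). Descend and grip.

```bash
python3 -m crank '{"xyz":[[-0.05,0.05,1.5],[-0.05,0.05,3],[-0.05,0.05,4.5],[-0.05,0.05,5.5],[-0.05,0.05,6.1],[-0.05,0.05,6.1],[-0.05,0.05,6.1]],"turn":[[0,0,0],[0,0,0],[0,0,0],[0,0,0],[0,0,0],[0,0,0],[0,0,0]]}'
python3 -m crank '{"xyz":[[0,0,0],[0,0,0],[0,0,0],[0,0,0],[0,0,0],[0,0,0]],"turn":[[0,0,0],[0,0,0],[0,0,0],[0,0,0],[0,0,0],[0,0,0]]}' 0 >/dev/null
python3 -c "
from m import *
goal(.5803,-.0265,.053,1.206)
report(get_image('scene'),get_image('top'))"
```

```text
clock: 19.6
tool_pos: [0.5804, -0.0266, 0.0535]
tcp_rot: [[-0.934, 0.358, 0.0], [0.358, 0.934, 0.0], [-0.0, 0.0, -1.0]]
ft_force: [0.6, -0.2, 0.2]
gripper_width: 0.483
finger_force: 0.0
clk 20.2 tcp [ 0.5804 -0.0267  0.0535] yang 1.2048282061728997 q7 1.2295773716053766 F [ 0.5622 -0.3474  0.8879] M [-0.1207 -0.1508 -0.1639] w 0.15795213722001422 29.999737925827503
xyz [0.0138 0.0161 0.0453] turn [ 0.0266  0.0158 -0.0671]
T clip 3.653565866374788 ptr 3.6896021398850807 bar 3.6500000000000004 0.6000000000000005
[18 19 21 20 20 20 20 19 20 20 20 19 20 20 20 20 21 19 18 22] [129 127 129 129 126 125 126 127 126 122 121 121 120 119 119 115 114 115
 114 110]
S clip 3.6791859634494988 ptr 3.680997662144728 bar 3.6900000000000004 0.5200000000000005
[37 37 37 37 37 37 38 34 17  2  3  3  4  8 13 10 20 35 38 37] [136 136 137 140 145 148 151 149 138 123 106  79  76 112 139 128 107 121
 147 158]
```

```bash
cat > r.py <<'E'
from m import *
s=get_state(); R=s["tcp_rot"]; print("clk %.2f"%s["clock"],"tcp",s["tool_pos"]*1000,"yang %.4f"%np.arctan2(R[1,1],R[0,1]),"F",s["ft_force"],"Mz %.3f"%s["torque"][2],"w %.4f"%s["gripper_width"])
E
python3 -m crank '{"xyz":[[0.035,0.03,0],[0.035,0.03,0],[0.035,0.03,0.01],[0.035,0.03,0.02],[0.035,0.03,0.02],[0.035,0.03,0.02]],"turn":[[0,0,0],[0,0,0],[0,0,2.5],[0,0,5],[0,0,5],[0,0,5]]}' >/dev/null; python3 r.py
python3 -m crank '{"xyz":[[0,0,0.01],[0,0,0.02],[0,0,0.02],[0,0,0.02]],"turn":[[0,0,2.5],[0,0,5],[0,0,5],[0,0,5]]}' >/dev/null; python3 r.py
python3 -m crank '{"xyz":[[0,0,0.01],[0,0,0.02],[0,0,0.02],[0,0,0.02]],"turn":[[0,0,2.5],[0,0,5],[0,0,5],[0,0,5]]}' >/dev/null; python3 r.py
python3 -c "
from m import *
report(get_image('scene'),get_image('top'))"
```

```text
clk 20.90 tcp [579.7832 -25.3311  53.2963] yang 1.1201 F [-2.2216  2.1367  4.8849] Mz 0.189 w 0.1585
clk 21.30 tcp [579.8296 -25.2066  53.0775] yang 1.0330 F [-1.6904  3.0211  5.4004] Mz 0.156 w 0.1598
clk 21.70 tcp [579.8901 -25.1456  52.8637] yang 0.9461 F [-1.5532  3.5407  4.7627] Mz 0.157 w 0.1587
T clip 3.6417438431727622 ptr 3.7291327125754634 bar 3.6500000000000004 0.6000000000000005
[21 20 19 19 20 20 19 19 20 20 20 20 20 19 20 17 21 27 38 44] [129 127 126 127 126 123 122 124 123 120 118 119 118 116 113 109 108 107
 103 101]
S clip 3.6792424773843493 ptr 3.6624703215662486 bar 3.6340000000000003 0.5680000000000005
[36 37 37 37 37 37 38 34 17  2  2  3  3  8 13  9 20 35 38 37] [139 142 147 150 151 146 136 118  99  85  85 112 144 155 151 125 106 120
 147 157]
```

Tightening drag pulled the arm about 0.015 rad clockwise of the mark, so I'm correcting while it's still loose.

```bash
cat > ps.py <<'E'
from m import *
S=get_image("scene"); a=np.arange(3.60,3.71,.002); g=polar(S,[.6367,.0058],.027,.165,.173,a).mean(1); w=np.clip(np.percentile(g,80)-10-g,0,None); w[w<.4*w.max()]=0
print("ptrS %.4f"%((a*w).sum()/w.sum()))
E
python3 -m crank '{"xyz":[[-0.09,-0.04,0],[-0.09,-0.04,0],[-0.09,-0.04,0],[-0.09,-0.04,0]],"turn":[[0,0,0],[0,0,0],[0,0,0],[0,0,0]]}' >/dev/null; python3 r.py; python3 ps.py
python3 -m crank '{"xyz":[[0,0,0.01],[0,0,0.02],[0,0,0.02],[0,0,0.02]],"turn":[[0,0,2.5],[0,0,5],[0,0,5],[0,0,5]]}' >/dev/null; python3 r.py; python3 ps.py
```

```text
clk 22.20 tcp [580.1631 -25.6274  52.8406] yang 0.9466 F [-2.9749  3.8939  6.4391] Mz 0.256 w 0.1589
ptrS 3.6582
clk 22.65 tcp [580.2155 -25.5514  52.62  ] yang 0.8591 F [-2.533   4.7177  5.9642] Mz 0.184 w 0.1607
ptrS 3.6582
```

```bash
python3 -m crank '{"xyz":[[-0.1,-0.03,0],[-0.1,-0.03,0.01],[-0.1,-0.03,0.02],[-0.1,-0.03,0.02],[-0.1,-0.03,0.02]],"turn":[[0,0,0],[0,0,2.5],[0,0,5],[0,0,5],[0,0,5]]}' >/dev/null; python3 r.py; python3 ps.py
python3 -m crank '{"xyz":[[0,0,0.01],[0,0,0.02],[0,0,0.02],[0,0,0.02]],"turn":[[0,0,2.5],[0,0,5],[0,0,5],[0,0,5]]}' >/dev/null; python3 r.py; python3 ps.py
```

```text
clk 23.20 tcp [580.7604 -26.2834  52.3845] yang 0.7720 F [-3.3028  5.4172  5.2322] Mz 0.192 w 0.1594
ptrS 3.6697
clk 23.65 tcp [580.8344 -26.204   52.1552] yang 0.6848 F [-1.9299  5.2962  4.201 ] Mz 0.188 w 0.1558
ptrS 3.6704
```

```bash
python3 -m crank '{"xyz":[[0,0,0.01],[0,0,0.02],[0,0,0.02],[0,0,0.02]],"turn":[[0,0,2.5],[0,0,5],[0,0,5],[0,0,5]]}' >/dev/null; python3 r.py
python3 -m crank '{"xyz":[[0,0,0.01],[0,0,0.02],[0,0,0.02],[0,0,0.02]],"turn":[[0,0,2.5],[0,0,5],[0,0,5],[0,0,5]]}' >/dev/null; python3 r.py; python3 ps.py
python3 -m crank '{"xyz":[[0,0,0.01],[0,0,0.02],[0,0,0.02],[0,0,0.02]],"turn":[[0,0,2.5],[0,0,5],[0,0,5],[0,0,5]]}' >/dev/null; python3 r.py
python3 -m crank '{"xyz":[[0,0,0.01],[0,0,0.02],[0,0,0.02],[0,0,0.02]],"turn":[[0,0,2.5],[0,0,5],[0,0,5],[0,0,5]]}' >/dev/null; python3 r.py; python3 ps.py
```

```text
clk 24.10 tcp [580.9163 -26.1805  51.9438] yang 0.5976 F [-0.8349  5.6339  3.4636] Mz 0.217 w 0.1565
clk 24.50 tcp [580.9878 -26.1666  51.7711] yang 0.5103 F [-1.2864  4.7377  3.6323] Mz 0.208 w 0.1554
ptrS 3.6706
clk 24.95 tcp [581.0428 -26.0805  51.5301] yang 0.4231 F [-0.0535  5.2943  3.5079] Mz 0.164 w 0.1568
clk 25.35 tcp [581.1398 -26.0362  51.3796] yang 0.3360 F [-0.4831  5.6778  3.9718] Mz 0.180 w 0.1610
ptrS 3.6706
```

```bash
python3 -m crank '{"xyz":[[0,0,0.01],[0,0,0.02],[0,0,0.02],[0,0,0.02]],"turn":[[0,0,2.5],[0,0,5],[0,0,5],[0,0,5]]}' >/dev/null; python3 r.py
python3 -m crank '{"xyz":[[0,0,0.01],[0,0,0.02],[0,0,0.02],[0,0,0.02]],"turn":[[0,0,2.5],[0,0,5],[0,0,5],[0,0,5]]}' >/dev/null; python3 r.py
python3 -m crank '{"xyz":[[0,0,0.01],[0,0,0.02],[0,0,0.02],[0,0,0.02]],"turn":[[0,0,2.5],[0,0,5],[0,0,5],[0,0,5]]}' >/dev/null; python3 r.py
python3 -m crank '{"xyz":[[0,0,0.01],[0,0,0.02],[0,0,0.02],[0,0,0.02]],"turn":[[0,0,2.5],[0,0,5],[0,0,5],[0,0,5]]}' >/dev/null; python3 r.py; python3 ps.py
```

```text
clk 25.80 tcp [581.2994 -26.0819  51.3374] yang 0.2487 F [-1.2146  5.4996  4.5578] Mz 0.273 w 0.1567
clk 26.20 tcp [581.4123 -26.0401  51.2481] yang 0.1615 F [-0.5244  5.3525  5.7288] Mz 0.294 w 0.1600
clk 26.60 tcp [581.5125 -26.0333  51.1845] yang 0.0743 F [-1.187   5.1972  5.8253] Mz 0.286 w 0.1582
clk 27.00 tcp [581.6374 -26.0131  51.1073] yang -0.0129 F [-0.2549  5.853   6.4173] Mz 0.340 w 0.1583
ptrS 3.6707
```

Contact shows at tool angle about 0.32: the moment rises and the sinking slows. I'm aiming for about 0.72 rad past that, i.e. about -0.40.

```bash
python3 -m crank '{"xyz":[[0,0,0.01],[0,0,0.01],[0,0,0.01],[0,0,0.01]],"turn":[[0,0,2.5],[0,0,5],[0,0,5],[0,0,5]]}' >/dev/null; python3 r.py
python3 -m crank '{"xyz":[[0,0,0.01],[0,0,0.01],[0,0,0.01],[0,0,0.01]],"turn":[[0,0,2.5],[0,0,5],[0,0,5],[0,0,5]]}' >/dev/null; python3 r.py
python3 -m crank '{"xyz":[[0,0,0.01],[0,0,0.01],[0,0,0.01],[0,0,0.01]],"turn":[[0,0,2.5],[0,0,5],[0,0,5],[0,0,5]]}' >/dev/null; python3 r.py; python3 ps.py
```

```text
clk 27.45 tcp [581.7115 -26.0657  51.0492] yang -0.1002 F [-0.1663  5.6163  7.1453] Mz 0.362 w 0.1615
clk 27.85 tcp [581.8181 -26.0379  51.0194] yang -0.1873 F [-0.4576  4.1801  8.0581] Mz 0.381 w 0.1562
clk 28.25 tcp [581.9093 -26.0738  50.9548] yang -0.2745 F [-0.3747  5.2549  6.7212] Mz 0.443 w 0.1577
ptrS 3.6697
```

```bash
python3 -m crank '{"xyz":[[0,0,0.01],[0,0,0.01],[0,0,0.01],[0,0,0.01],[0,0,0.01]],"turn":[[0,0,2.5],[0,0,5],[0,0,5.5],[0,0,5.5],[0,0,5.5]]}' >/dev/null; python3 r.py;python3 ps.py
python3 -m crank '{"xyz":[[0,0,0],[0,0,0],[0,0,0],[0,0,-2],[0,0,-5],[0,0,-9],[0,0,-12]],"turn":[[0,0,0],[0,0,0],[0,0,0],[0,0,0],[0,0,0],[0,0,0],[0,0,0]]}' 4.2 >/dev/null; python3 r.py
python3 -c "
from h import *
goal(.5014,.3268,.2067,1.24)"
```

```text
clk 28.80 tcp [581.8647 -25.8371  50.9382] yang -0.3702 F [-0.5504  5.42    8.3889] Mz 0.524 w 0.1582
ptrS 3.6635
clk 29.55 tcp [581.0679 -28.3921 171.885 ] yang -0.3742 F [ 1.0086 -0.0622 -0.5382] Mz -0.023 w 0.4808
clk 29.55 tcp [ 0.5811 -0.0284  0.1719] yang -0.3742259741323614 q7 -0.2902633280792777 F [ 1.0086 -0.0622 -0.5382] M [-0.1178  0.0618 -0.023 ] w 0.48076360257338047 0.0
xyz [ 30.1497 -20.398   -3.4819] turn [  0.0331   0.0078 -92.4883]
```

```bash
python3 -m crank '{"xyz":[[30,-20,-3],[30,-20,-3],[30,-20,-3],[30,-20,-3],[30,-20,-3],[30,-20,-3],[30,-20,-3],[30,-20,-3],[30,-20,-3],[30,-20,-3]],"turn":[[0,0,-60],[0,0,-60],[0,0,-60],[0,0,-60],[0,0,-60],[0,0,-60],[0,0,-60],[0,0,-60],[0,0,-60],[0,0,-60]]}' >/dev/null; python3 r.py; python3 ps.py
python3 - <<'E'
from m import *
import pickle
S=get_image("scene");T=get_image("top"); pickle.dump((S,T),open("st6.pkl","wb")); report(S,T); S4,T4=pickle.load(open("st4.pkl","rb"))
for n,im,b in(("T",T,(240,140,380,260)),("S",S,(240,140,390,260))):
    for a,uv,_ in orange(im,b): p=onz(im,*uv,.08); print(n,a,uv,ang(p,[.6368,.006]),np.hypot(*(p[:2]-[.6368,.006])))
a=T["frame"][185:245,310:360];b=S["frame"][180:230,255:335]
cv2.imwrite("pics/c6.png",np.hstack([cv2.resize(a,(400,480),interpolation=cv2.INTER_CUBIC),np.vstack([cv2.resize(b,(400,250),interpolation=cv2.INTER_CUBIC),np.zeros((230,400,3),np.uint8)])])[:,:,::-1])
E
```

```text
clk 30.55 tcp [505.1863 322.5884 199.7663] yang 0.6705 F [ 0.0723 -0.2861  0.0928] Mz 0.031 w 0.4839
ptrS 3.6656
T clip 3.6625163754387358 ptr 3.6839677887715556 bar 3.6500000000000004 0.4720000000000004
[42 43 43 41 42 43 48 54  6  4  2  3  8 22 48 45 42 42 44 43] [221 220 219 220 222 222 228 232 183 140 159 191 228 221 141 137 214 229
 223 220]
S clip 3.6785933616043027 ptr 3.6762212033869504 bar 3.6980000000000004 0.5040000000000004
[36 36 36 36 36 36 38 34 16  2  2  3  4  8 14 10 19 34 37 37] [161 159 158 159 159 159 159 149 129 110  87  83 109 146 157 132 109 128
 156 165]
T 48 [334.1 217.2] 3.657450293798773 0.139942960033277
S 55 [289.9 202.2] 3.674224909448161 0.1407523300580924
```

View pics/c6.png

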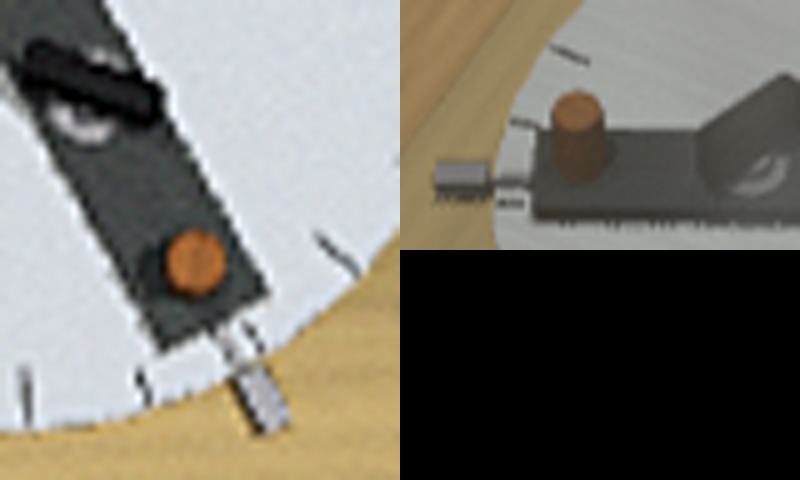

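The pointer (top crop (225,345), scene crop (510,183)) runs straight into the clip's middle ((258,395) and (461,178)). Arm angle is about 3.667 against the clip's 3.667, and the robot is clear of everything.

```bash
python3 -c "
from rig import *
print(finish_job())"
```

```text
the job is handed in; nothing more can be done
None
```

I loosened the knob, swung the arm about 0.65 rad to the clip (measured within about 0.005 rad of it), then retightened the knob about 0.7 rad past touching and handed in at about 31 s; the last moment reading rose about 0.34 N m, slightly over the 0.2–0.3 firm band but roughly 113 N by the text's scale, under the 150 N limit.

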